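Warm the samples and check the hotplate

TASK

Stand every sample jar that is on the bench upright on the hotplate, each centred on a white ring of its own, and then turn the thermostat knob until its white pointer points at the green marker. After that take the infrared thermometer from its cradle, hold it still for a good second and a half with its nose pointing squarely at the middle of the black measuring patch from about 6 cm away, and stand it back in its cradle, nose down. If anything gets shifted, put it right before you finish, and leave the tube rack, the spirit lamp and the dishes where they are.

Things in the scene. Friction and masses are not known exactly. Their poses are not given: they have to be found in the camera images.
- jar1: low amber glass sample jar with a red cap, round, 60 mm diameter, 56 mm tall, about 0.2 kg, rigid and closed; origin at the centre of its underside, z up along its axis; may be absent (then None)
- jar2: low amber glass sample jar with a blue cap, round, 60 mm diameter, 56 mm tall, about 0.2 kg, rigid and closed; origin at the centre of its underside, z up along its axis; may be absent (then None)
- jar3: low amber glass sample jar with a white cap, round, 60 mm diameter, 56 mm tall, about 0.2 kg, rigid and closed; origin at the centre of its underside, z up along its axis; may be absent (then None)
- jar4: low amber glass sample jar with a yellow cap, round, 60 mm diameter, 56 mm tall, about 0.2 kg, rigid and closed; origin at the centre of its underside, z up along its axis; may be absent (then None)
- hotplate: fixed white four-place hotplate, 220 mm (x) by 330 mm (y); origin at the centre of its underside, its z up. The grey heating plate, 220 x 220 mm with its top 60 mm up, is at its +y end (plate centre at y = +55 mm); at its -y end is the control deck, top 56 mm up, with knob and measuring patch. No rims
- spot1 (a point): centre of one of the four white painted rings (76 mm diameter, flat paint) on the hotplate's plate, at the plate's surface; rings are 100 mm apart in a square
- spot2 (a point): centre of one of the four white painted rings (76 mm diameter, flat paint) on the hotplate's plate, at the plate's surface; rings are 100 mm apart in a square
- spot3 (a point): centre of one of the four white painted rings (76 mm diameter, flat paint) on the hotplate's plate, at the plate's surface; rings are 100 mm apart in a square
- spot4 (a point): centre of one of the four white painted rings (76 mm diameter, flat paint) on the hotplate's plate, at the plate's surface; rings are 100 mm apart in a square
- knob (a joint): angle of the black thermostat knob on the hotplate's deck, 0 to 4.5 rad, growing clockwise seen from above; stays where it is left (about 0.04 N m friction). At 0 its pointer points along the hotplate's -x
- knob_grip (a point): point on the knob's vertical axis 37 mm above the deck, at the height to grip; it turns with the knob. The grip is an upright bar 49 mm long along this frame's x, 14 mm wide along its y, reaching from 23 mm below this point to 7 mm above it, on a disc of 52 mm diameter
- knob_pointer (a point): end of the white pointer line on top of the knob's bar, 24 mm from the axis towards -x of knob_grip; shows where the knob points
- marker: green marker (16 x 7 mm, flat) on the scale round the knob; does not move during the job. Origin on the knob's axis at deck height; the marker itself lies 46 mm from the axis towards this frame's -x, so the knob is set when the x axes of knob_grip and of this frame point the same way
- patch: aluminium block, 60 x 60 mm face, fixed on the hotplate's deck, its face tilted 0.5 rad from level towards the hotplate's -x; origin at the middle of the face, where the measuring patch is; z is the outward normal of the face
- patch_centre (a point): centre of the round matt-black measuring patch (44 mm diameter with a 10 mm red dot in the middle), on the face of the block
- thermometer: infrared thermometer, 150 mm long, 0.15 kg, upright in its cradle; origin at the centre of the flat nose end, z from the nose up to the butt; it measures along -z. Black round nose 40 mm diameter and 36 mm long, then a yellow handle 32 x 32 mm square (sides along x and y) from 34 to 150 mm, best gripped about 115 mm from the nose
- cradle: fixed grey square cradle, open at the top, 76 x 76 mm outside, 45 mm tall, walls 6 mm (64 x 64 mm inside), inner floor 6 mm up; origin at the centre of its underside
- tube_rack: white test-tube rack with glass tubes, 70 x 220 mm, 118 mm tall; bystander, origin at the centre of its underside
- spirit_lamp: round glass spirit lamp, 84 mm diameter, 97 mm tall; bystander, origin at the centre of its underside
- dish_stack: stack of four clear dishes, 94 mm diameter, 60 mm tall; bystander, origin at the centre of its underside
There are look-alikes about, which are no part of the job. What is meant by the thermometer is not orange, and is the larger of those in its own colour. Leave any brown or pink look-alike of the jar2 alone.

How it is judged:
On the way, in this order (a step that is already met when the one before it is completed fails the run):
1. all jars stand released on rings of the hotplate ((horizontal distance between jar1 and spot1 below 0.015 m or horizontal distance between jar1 and spot2 below 0.015 m or horizontal distance between jar1 and spot3 below 0.015 m or horizontal distance between jar1 and spot4 below 0.015 m) and z of jar1 in the frame of hotplate between 0.055 and 0.066 m and angle between each of jar1, jar2, jar3, jar4's own z axis and vertical below 0.15 rad and linear speed of each of jar1, jar2, jar3, jar4 below 0.02 m/s and (horizontal distance between jar2 and spot1 below 0.015 m or horizontal distance between jar2 and spot2 below 0.015 m or horizontal distance between jar2 and spot3 below 0.015 m or horizontal distance between jar2 and spot4 below 0.015 m) and z of jar2 in the frame of hotplate between 0.055 and 0.066 m and (horizontal distance between jar3 and spot1 below 0.015 m or horizontal distance between jar3 and spot2 below 0.015 m or horizontal distance between jar3 and spot3 below 0.015 m or horizontal distance between jar3 and spot4 below 0.015 m) and z of jar3 in the frame of hotplate between 0.055 and 0.066 m and (horizontal distance between jar4 and spot1 below 0.015 m or horizontal distance between jar4 and spot2 below 0.015 m or horizontal distance between jar4 and spot3 below 0.015 m or horizontal distance between jar4 and spot4 below 0.015 m) and z of jar4 in the frame of hotplate between 0.055 and 0.066 m and contact force between the fingers and jar1 below 0.3 N and contact force between the fingers and jar2 below 0.3 N and contact force between the fingers and jar3 below 0.3 N and contact force between the fingers and jar4 below 0.3 N), for 0.2 s.
2. the knob rests with its pointer at the green marker (angle between the x axis of knob_grip and the x axis of marker, either way round below 0.1 rad and x of knob_pointer in the frame of marker below 0 m and velocity of joint knob between -0.05 and 0.05 rad/s), for 0.3 s.
3. the thermometer is held still, aimed squarely at the patch from 30 to 100 mm (x of patch_centre in the frame of thermometer between -0.014 and 0.014 m and y of patch_centre in the frame of thermometer between -0.014 and 0.014 m and z of patch_centre in the frame of thermometer between -0.1 and -0.03 m and angle between the z axis of thermometer and the z axis of patch, either way round below 0.2 rad and linear speed of thermometer below 0.02 m/s), for 1 s.
At the end, for the whole second after the job is handed in: Every jar present stands upright (within 0.15 rad) on the plate within 15 mm of a ring's centre, the knob points at the green marker within 0.10 rad, the thermometer stands nose down on the floor of its cradle, and all is at rest ((horizontal distance between jar1 and spot1 below 0.015 m or horizontal distance between jar1 and spot2 below 0.015 m or horizontal distance between jar1 and spot3 below 0.015 m or horizontal distance between jar1 and spot4 below 0.015 m) and z of jar1 in the frame of hotplate between 0.055 and 0.066 m and angle between each of jar1, jar2, jar3, jar4's own z axis and vertical below 0.15 rad and linear speed of each of jar1, jar2, jar3, jar4, thermometer below 0.02 m/s and (horizontal distance between jar2 and spot1 below 0.015 m or horizontal distance between jar2 and spot2 below 0.015 m or horizontal distance between jar2 and spot3 below 0.015 m or horizontal distance between jar2 and spot4 below 0.015 m) and z of jar2 in the frame of hotplate between 0.055 and 0.066 m and (horizontal distance between jar3 and spot1 below 0.015 m or horizontal distance between jar3 and spot2 below 0.015 m or horizontal distance between jar3 and spot3 below 0.015 m or horizontal distance between jar3 and spot4 below 0.015 m) and z of jar3 in the frame of hotplate between 0.055 and 0.066 m and (horizontal distance between jar4 and spot1 below 0.015 m or horizontal distance between jar4 and spot2 below 0.015 m or horizontal distance between jar4 and spot3 below 0.015 m or horizontal distance between jar4 and spot4 below 0.015 m) and z of jar4 in the frame of hotplate between 0.055 and 0.066 m and angle between the x axis of knob_grip and the x axis of marker, either way round below 0.1 rad and x of knob_pointer in the frame of marker below 0 m and horizontal distance between thermometer and cradle below 0.02 m and z of thermometer in the frame of cradle below 0.012 m and angle between thermometer's own z axis and vertical below 0.2 rad); the robot touches nothing.
It fails at once if the tube rack is pushed more than 25 mm (distance of tube_rack from where it was at the start of the episode above 0.025 m).
It fails at once if the spirit lamp is pushed more than 25 mm (distance of spirit_lamp from where it was at the start of the episode above 0.025 m).
It fails at once if the dish stack is pushed more than 25 mm (distance of dish_stack from where it was at the start of the episode above 0.025 m).
Of jar1, jar2, jar3, jar4 only 2 to 4 are there at a start; the rules pass over those that are not, and their reading is None.
At some moment in a run one of jar1, jar2, jar3, jar4 may be knocked a few centimetres aside while the robot is not near it.
It also fails if it takes over 210 s, if anything falls off the work surface, if the arm or the gripper's body presses on something with over 40 N, if the wrist force passes 120 N, or if a joint passes its speed limit or range.

ROBOT

A 7-joint arm with a two-finger parallel gripper is mounted at the origin on the work surface. World frame = base frame: x ahead of the robot, y to its left, z up, the work surface at z = 0. Lengths are in m, angles in rad, forces in N, time in s.
With the tool pointing down it reaches from about 0.35 to 0.9 m from the base axis. Payload 8.1 kg.
Tool frame: the origin (TCP) lies at the very end of the fingers, on their centre line; the grasp point (between the pads) lies 19 mm behind it; z points along the fingers, y is the line along which they close (so a half turn about z gives the same grasp; the last joint's range is limited). The gripper opens to 92 mm and grips with 3 to 60 N. Pads are 19 mm wide; open, the fingers measure 130 mm over their backs; the gripper's body (75 mm by 190 mm) begins 47 mm behind the grasp point.
Start: joints at [-1.386, 0.434, 0.025, 1.573, -0.012, 1.134, -0.075], TCP at [0.177, 0.599, 0.227] pointing down, gripper open.
Joint ranges: [-2.62, 2.62], [-0.44, 2.09], [-1.27, 1.32], [0.08, 2.57], [-1.32, 4.46], [0.12, 2], [-2.74, 2.74]. Speed limits (rad/s): [2.22, 2.22, 3.01, 3.01, 3.14, 3.14, 3.14].

INTERFACE

Orientations are given as a rotation vector (axis times angle).
In Python, from cell import observe, get_image, sign_off, find_in, trace, place_of gives the robot as it stands. The module is installed in compiled form; this text tells all that it offers.
- The arm moves only by the shell command python3 -m handwheel 'ROWS' [OPENING] [FORCE]. ROWS is JSON, a list of rows, each a list of 6 numbers: the shift along the tool's x, y, z each as a share of 0.02 m, from -1 to 1, then the turn, a rotation vector about the tool's x, y, z each as a share of 4 degrees, from -1 to 1. A call has 1 to 8 rows; each row shifts and turns the commanded pose from where the row before left it, along the tool's axes as they then stand; what a row does not reach is not made up. A row lasts 1/12 s, in which the tool goes at most 41.7 mm and 7.16 degrees, less where a joint would pass 70% of its speed; a pose out of reach is approached as far as the arm can. A call with a number of a shift or a turn outside -1 to 1 is refused whole. A call with a gripper value outside its range is refused whole. OPENING is the opening, from 0 (shut) to 1 (fully open), set as the call begins (- or left out, the last holds). The fingers move at their own pace and stop on an object; FORCE is the grip in N (left out, the last holds). Time passes only in rows, so rows that do not move let the fingers close. It gives the time, the measured TCP pose, the force, the opening and the grip force at its end, in the units of the state.
- observe(): the state, without advancing time (a new reading comes with each control period).
- get_image(name): name is "side" or "top"; returns a dict with "image" (384x512x3 uint8, red, green, blue), "fx", "fy", "cx", "cy" (pixels), "position" and "orientation" of the camera in the world. Camera axes: x right, y down, z forward; pixel columns grow to the right and rows downward; lengths in m; the calibration is good to about 2 mm. A picture is of the moment at which its call begins. There is no depth.
- sign_off(): hands the job in; it is judged then, once.
Trained networks look in the newest picture that a camera, given by its name, has taken for a name from the list of things; names that differ only in an ending like _2 or _b are one class to them, and where a whole thing is asked for, a point or a joint stands for the part that bears it (a point fixed in the world has none). Each returns a list of dicts, best first, with "score" (0 to 1); they miss things now and then, are a little off and sometimes report something else, mostly with a low value. They report only what shows in the picture. A call takes as long as a camera call. They do not tell look-alikes from the thing itself.
- find_in(label, camera): "rect" ([centre column, centre row, width, height] as shares, 0 to 1, of the picture: columns of its width, rows of its height, round what is visible of it).
- trace(label, camera): "region" (384x512 bool, what is visible of it) and "rect" ([centre column, centre row, width, height] as shares, 0 to 1, of the picture: columns of its width, rows of its height, round what is visible of it).
- place_of(label, camera): "point" ([column, row] as shares, 0 to 1, of the picture: columns of its width, rows of its height: a listed point, or the origin of a listed thing).
The state is a dict: "clock": time; "joints": joint angles; "dq": joint speeds; "joint_efforts": joint torques, N m; "position": TCP position; "ee_rot": TCP orientation; "force": force on the tool from outside, world axes, zero at the start; "ft_torque": the same for the moment, N m; "width": opening from 0.0 (shut) to 1.0 (fully open); "gripper_force": force on a finger pad.
Only numpy, scipy, OpenCV 4.12 (cv2) and the standard library are available. Lean on these libraries where they do the work, as an engineer would, in place of code of your own. Each camera call takes 0.05 s, during which the arm holds its last target. There are 200 camera calls.

## Working session

There is one attempt and no reset: what is moved stays moved. The work goes in short steps, Python scripts to look and compute and a shell command to move; the robot and the scene stay as the last step left them, time stands still between calls to the robot, and variables do not carry over. Pictures are saved under pics/ and viewed, at most 14 in all, crops included, and the job is handed in when it is done.

```bash
mkdir -p pics; ls; python3 - <<'E'
from cell import *
import cv2
s=observe(); print({k:s[k] for k in ('clock','position','ee_rot','width','force')})
for n in('side','top'):
    g=get_image(n); cv2.imwrite(f'pics/{n}0.png',cv2.resize(g['image'][:,:,::-1],(800,600),interpolation=cv2.INTER_CUBIC)); print(n,g['fx'],g['fy'],g['cx'],g['cy'],g['position'],g['orientation'])
E
```

```text
pics
{'clock': 0.0, 'position': array([0.17729938, 0.5987862 , 0.22593119]), 'ee_rot': array([-4.50605655e-01, -3.10901531e+00,  2.47328994e-03]), 'width': 1.0004427078891063, 'force': array([ 0.0111787 ,  0.22599866, -0.06512022])}
side 462.8379284574819 462.8379284574819 263.1407604878147 191.87351543969595 [-0.06037671 -0.91922884  0.96304658] [-2.13945002  0.72846039 -0.34510158]
top 386.79557303168815 386.79557303168815 251.86563695433327 187.5142549948294 [ 0.43135873 -0.05360989  1.075164  ] [-2.09127024  2.13849412 -0.15701734]
```

View pics/top0.png

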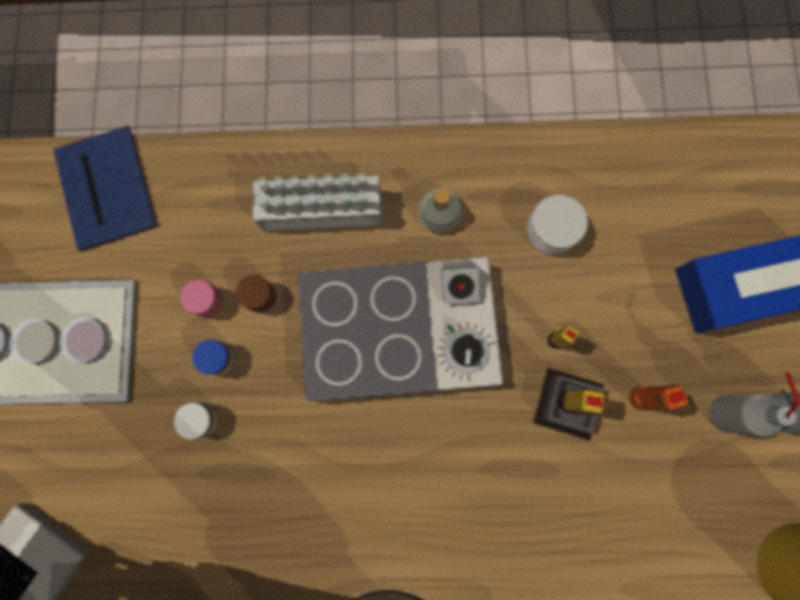

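View pics/side0.png

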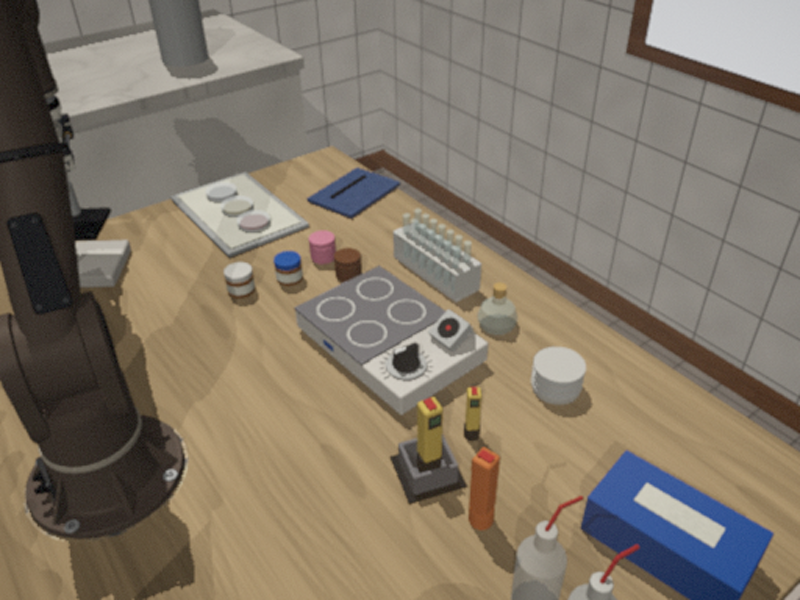

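The top view shows candidate jars (800x600 px):
- blue cap (211,357) is jar2.
- white cap (193,420) is jar3.
- pink (201,298) and brown (256,293) are look-alikes.

Candidate thermometers:
- large yellow in the cradle (585,400) is the one to take.
- small yellow (565,337) and orange (665,397) are look-alikes.

The knob is at (467,352) with its pointer down. The green marker is at (451,329) and the patch at (461,286).

```bash
cat > h.py <<'E'
from cell import *
import numpy as np, cv2
from scipy.spatial.transform import Rotation as R
_c={}
def cam(n):
    g=get_image(n); _c[n]=g; return g
def ray(n,p):
    g=_c[n]; R_=R.from_rotvec(g['orientation']).as_matrix()
    d=R_@np.array([(p[0]-g['cx'])/g['fx'],(p[1]-g['cy'])/g['fy'],1]); return np.array(g['position']),d/np.linalg.norm(d)
def atz(n,p,z):
    o,d=ray(n,p); return o+d*(z-o[2])/d[2]
def tri(p,q,a='top',b='side'):
    o,d=ray(a,p);o2,d2=ray(b,q)
    s=np.linalg.lstsq(np.c_[d,-d2],o2-o,rcond=None)[0]
    A,B=o+d*s[0],o2+d2*s[1]; return (A+B)/2,np.linalg.norm(A-B)
def px(p): return np.array(p)*[512,384]
def proj(n,P):
    g=_c[n]; v=R.from_rotvec(g['orientation']).as_matrix().T@(np.array(P)-g['position']); return np.array([g['cx']+g['fx']*v[0]/v[2],g['cy']+g['fy']*v[1]/v[2]])
def best(label,thr=.3,z=None):
    a=[px(x['point']) for x in place_of(label,'top') if x['score']>thr]; b=[px(x['point']) for x in place_of(label,'side') if x['score']>thr]
    out=[]
    for p in a:
        for q in b:
            P,e=tri(p,q)
            if e<.015 and -.03<P[2]<.3: out.append((P.round(4),round(e,4),p.round(0)))
    return out
E
python3 - <<'E'
from h import *
T=cam('top');cam('side')
im=lambda g,x,y,w,h:cv2.resize(g['image'][y:y+h,x:x+w,::-1],None,fx=4,fy=4,interpolation=cv2.INTER_CUBIC)
a=im(T,335,200,75,90); b=im(T,270,160,62,90);c=im(T,105,170,62,90)
cv2.imwrite('pics/crop.png',np.hstack([a,b,c]))
for l in 'jar1 jar2 jar3 jar4 hotplate spot1 knob_grip knob_pointer marker patch_centre thermometer cradle tube_rack spirit_lamp dish_stack'.split():
    print(l)
    for o in best(l): print('   ',*o)
E
```

```text
jar1
    [ 0.6253  0.227  -0.0172] 0.0064 [165. 192.]
    [ 0.6236  0.3284 -0.026 ] 0.0058 [132. 192.]
    [ 0.4074  0.3153 -0.0029] 0.0055 [131. 267.]
    [0.5149 0.2919 0.0088] 0.0102 [140. 227.]
jar2
    [ 0.6253  0.227  -0.0172] 0.0064 [165. 192.]
    [ 0.6236  0.3284 -0.026 ] 0.0058 [132. 192.]
    [ 0.4074  0.3153 -0.0029] 0.0055 [131. 267.]
    [0.5149 0.2919 0.0088] 0.0102 [140. 227.]
jar3
    [ 0.6253  0.227  -0.0172] 0.0064 [165. 192.]
    [ 0.6236  0.3284 -0.026 ] 0.0058 [132. 192.]
    [ 0.4074  0.3153 -0.0029] 0.0055 [131. 267.]
    [0.5149 0.2919 0.0088] 0.0102 [140. 227.]
jar4
    [ 0.6253  0.227  -0.0172] 0.0064 [165. 192.]
    [ 0.6236  0.3284 -0.026 ] 0.0058 [132. 192.]
    [ 0.4074  0.3153 -0.0029] 0.0055 [131. 267.]
    [0.5149 0.2919 0.0088] 0.0102 [140. 227.]
hotplate
    [ 0.5545 -0.0248 -0.0136] 0.0096 [254. 211.]
spot1
    [ 0.4985 -0.0229  0.046 ] 0.0038 [252. 231.]
    [0.6035 0.0793 0.0519] 0.0058 [214. 192.]
    [0.5    0.069  0.0536] 0.0048 [217. 231.]
    [ 0.6089 -0.0186  0.0435] 0.001 [250. 190.]
knob_grip
knob_pointer
    [ 0.4916 -0.1442  0.0862] 0.0022 [299. 232.]
marker
patch_centre
    [ 0.6099 -0.1454  0.1045] 0.0055 [299. 184.]
thermometer
    [ 0.4337 -0.4458 -0.0062] 0.0044 [409. 252.]
    [ 0.44   -0.4001  0.1323] 0.0119 [409. 252.]
    [ 0.4304 -0.3174  0.0058] 0.0009 [362. 255.]
    [ 0.5298 -0.3122 -0.0109] 0.0062 [355. 220.]
cradle
    [ 0.4214 -0.3179  0.0064] 0.0148 [364. 256.]
tube_rack
    [0.7786 0.1047 0.0102] 0.0064 [206. 136.]
spirit_lamp
    [ 7.711e-01 -1.048e-01  2.000e-04] 0.0041 [279. 136.]
dish_stack
    [ 0.739  -0.313   0.0075] 0.0078 [354. 144.]
```

View pics/crop.png

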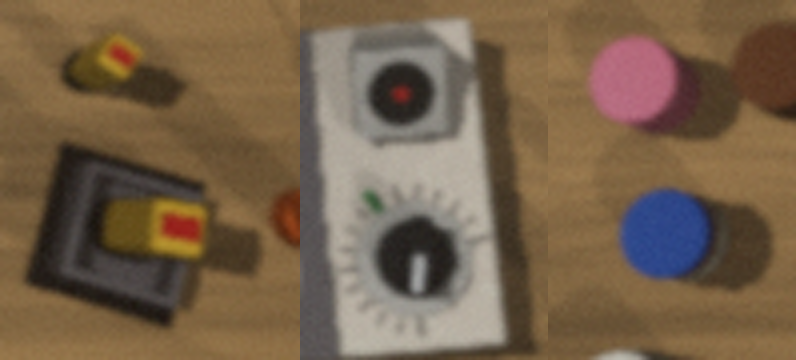

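The crop confirms the choices: large yellow thermometer in the dark cradle, blue cap clearly blue, pointer down with a small tilt, green marker up-left. Next I refine with blobs and ring fits.

```bash
cat >> h.py <<'E'
def mask(n,kind):
    hsv=cv2.cvtColor(_c[n]['image'],cv2.COLOR_RGB2HSV); h,s,v=[hsv[...,i].astype(int) for i in range(3)]
    if kind=='blue': return (h>100)&(h<130)&(s>130)&(v>60)
    if kind=='white': return (s<60)&(v>120)
    if kind=='green': return (h>45)&(h<90)&(s>70)
    if kind=='red': return ((h<8)|(h>172))&(s>130)&(v>60)
    if kind=='yellow': return (h>18)&(h<32)&(s>150)&(v>90)
def blob(n,kind,at,r=14):
    "moments of the blob of a colour around a pixel"
    m=mask(n,kind).astype(np.uint8); w=np.zeros_like(m); cv2.circle(w,(int(at[0]),int(at[1])),r,1,-1); m&=w
    k,l,st,ce=cv2.connectedComponentsWithStats(m)
    if k<2: return None
    i=1+np.argmax(st[1:,4]); return ce[i],st[i,4],l==i
def ringfit(n,at,r=24):
    g=_c[n]['image'].astype(int).min(2); x,y=int(at[0]),int(at[1]); 
    yy,xx=np.nonzero(g[y-r:y+r,x-r:x+r]>110); xx=xx+x-r; yy=yy+y-r
    d=np.hypot(xx-at[0],yy-at[1]); k=(d>8)&(d<20)
    return cv2.fitEllipse(np.c_[xx[k],yy[k]].astype(np.float32))
E
python3 - <<'E'
from h import *
T=cam('top');cam('side')
for k,t,s,in (('blue',(135,228),(184,167)),('white',(123,268),(153,173))):
    a=blob('top',k,t);b=blob('side',k,s)
    print(k,a[:2],b and b[:2],atz('top',a[0],.056).round(4),[x if not hasattr(x,'round') else x.round(4) for x in tri(a[0],b[0])])
sp=[]
for p in ((214,194),(252,191),(217,231),(254,229)):
    e=ringfit('top',p); P=atz('top',e[0],.06); sp.append(P); print(np.round(e[0],1),np.round(e[1],1),P.round(4))
sp=np.array(sp); print('dist',[np.linalg.norm(sp[i]-sp[j]).round(4) for i,j in((0,1),(2,3),(0,2),(1,3))],'c',sp.mean(0))
ex=(sp[0]+sp[1]-sp[2]-sp[3]);print('yaw x',np.degrees(np.arctan2(ex[1],ex[0])),'yaw y',np.degrees(np.arctan2(*-(sp[0]+sp[2]-sp[1]-sp[3])[:2])))
for nm,t,s,k in (('reddot',(295,183),(286,209),'red'),('green',(288,210),(252,230),'green'),('therm red',(378,256),(275,259),'red')):
    a=blob('top',k,t,9);b=blob('side',k,s,12); print(nm,a and a[:2],b and b[:2], a and b and tri(a[0],b[0]))
w=blob('top','white',(299,227),5); print('pointer px',w and w[:2])
for n in('top','side'):
  for l in('knob_grip','knob_pointer','marker','patch_centre','cradle','thermometer'): print(n,l,[(px(x['point']).round(1),round(x['score'],2)) for x in place_of(l,n)][:3])
E
```

```text
blue (array([134.17867435, 228.07492795]), np.int32(347)) (array([183.56551724, 166.48275862]), np.int32(145)) [0.5132 0.2893 0.056 ] [array([0.5138, 0.2933, 0.0446]), np.float64(0.0006)]
white (array([122.12801932, 268.99516908]), np.int32(414)) (array([151.78723404, 173.28723404]), np.int32(188)) [0.4074 0.3174 0.056 ] [array([0.407 , 0.3205, 0.0476]), np.float64(0.0004)]
[213.8 194. ] [26.5 27.2] [0.5989 0.0766 0.06  ]
[251.  190.7] [26.7 27.2] [ 0.6055 -0.023   0.06  ]
[216.3 231.5] [27.5 27.8] [0.4991 0.0703 0.06  ]
[254.3 228.2] [27.6 27.7] [ 0.5057 -0.0297  0.06  ]
dist [np.float64(0.0998), np.float64(0.1001), np.float64(0.1), np.float64(0.1)] c [0.55230424 0.02355308 0.06      ]
yaw x 3.7326104864495684 yaw y 176.24219179498093
reddot (array([295.05, 183.1 ]), np.int32(20)) (array([286.5, 209.2]), np.int32(10)) (array([ 0.6172573 , -0.13791816,  0.0864205 ]), np.float64(0.0017218945627125535))
green (array([287.83333333, 209.66666667]), np.int32(6)) None None
therm red (array([379.97435897, 256.43589744]), np.int32(39)) (array([274.78787879, 258.18181818]), np.int32(33)) (arr
[... 187 characters left out ...]
]
top knob_pointer [(array([295.4, 234.9]), 0.7)]
top marker [(array([361.2, 256.6]), 0.29)]
top patch_centre [(array([130.1, 268.6]), 0.4), (array([295.6, 234.1]), 0.32)]
top cradle [(array([364.1, 258.4]), 0.85), (array([296.5, 181.5]), 0.51)]
top thermometer [(array([363.6, 258.7]), 0.81), (array([410. , 250.6]), 0.61), (array([356.6, 219.9]), 0.5)]
side knob_grip [(array([255.9, 223.5]), 0.51)]
side knob_pointer [(array([251.5, 227.5]), 0.86)]
side marker [(array([272.8, 300.2]), 0.72)]
side patch_centre [(array([287.2, 205.6]), 0.56)]
side cradle [(array([271.9, 300.8]), 0.68)]
side thermometer [(array([309.1, 335.1]), 0.85), (array([272.9, 299. ]), 0.84), (array([303.3, 279.3]), 0.67)]
```

```bash
python3 -m handwheel '[[0,0,0,0,0,-1],[0,0,0,0,0,-1],[0,0,0,0,0,-1],[0,0,0,0,0,-1],[-1,-0.9,0,0,0,0],[-1,-0.9,0,0,0,0],[-1,-0.9,0,0,0,0],[-1,-0.9,0,0,0,0]]' 1 20
python3 -m handwheel '[[-1,-0.9,0,0,0,0],[-1,-0.9,0,0,0,0],[-1,-0.9,0,0,0,0],[-1,-0.9,0,0,0,0],[-1,-0.9,0,0,0,0],[-1,-0.9,0,0,0,0],[-1,-0.9,0,0,0,0],[-1,-0.9,0,0,0,0]]'
python3 -m handwheel '[[-1,-0.9,0,0,0,0],[-1,-0.9,0,0,0,0],[-1,-0.9,0,0,0,0],[-1,-0.9,0,0,0,0],[-0.8,-1,0,0,0,0],[0,0,0,0,0,0],[0,0,0,0,0,0]]'
cat >> h.py <<'E'
def rel(target,ref=None):
    "world point -> shift in rows of 20 mm in tool axes, from the measured TCP"
    s=observe(); M=R.from_rotvec(s['ee_rot']).as_matrix(); d=np.array(target)-s['position']
    print('t',round(s['clock'],2),'pos',s['position'].round(4),'j7',s['joints'][6].round(2),'F',s['force'].round(1),'w',round(s['width'],3),'gf',round(float(np.max(s['gripper_force'])),1))
    print('axes x',M[:,0].round(3),'y',M[:,1].round(3),'z',M[:,2].round(3)); print('rows',(M.T@d/.02).round(2))
E
python3 - <<'E'
from h import *
rel([.513,.290,.018])
cam('top');cam('side'); cv2.imwrite('pics/top1.png',_c['top']['image'][:,:300,::-1]) if 0 else None
import h
cv2.imwrite('pics/a1.png',np.hstack([h._c['top']['image'][:,:300,::-1],h._c['side']['image'][:,:300,::-1]]))
E
```

```text
clock: 3.07
position: [0.2576, 0.5258, 0.2267]
ee_rot: [0.013, 3.141, 0.0]
force: [0.6, -0.2, 0.7]
width: 1.0
gripper_force: 0.0
clock: 3.73
position: [0.4165, 0.3802, 0.2269]
ee_rot: [0.014, 3.141, 0.0]
force: [0.1, -0.4, 0.1]
width: 0.999
gripper_force: 0.0
clock: 4.32
position: [0.5119, 0.2867, 0.2267]
ee_rot: [0.019, 3.141, -0.001]
force: [-1.1, 0.5, 0.5]
width: 1.003
gripper_force: 0.0
t 4.32 pos [0.5119 0.2867 0.2267] j7 1.0 F [-1.1  0.5  0.5] w 1.003 gf 0.0
axes x [-1.     0.012 -0.   ] y [ 0.012  1.    -0.001] z [ 0.    -0.001 -1.   ]
rows [-0.05  0.17 10.44]
```

View pics/a1.png

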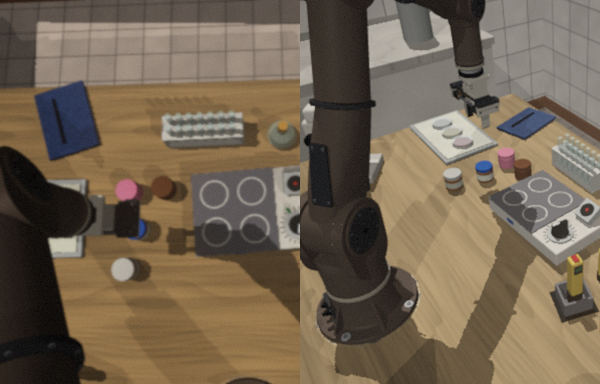

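No red or yellow jar is in view: blue and white only, with pink and brown left alone. The gripper is above the blue jar, so I descend.

```bash
python3 -m handwheel '[[-0.05,0.17,1,0,0,0],[0,0,1,0,0,0],[0,0,1,0,0,0],[0,0,1,0,0,0],[0,0,1,0,0,0],[0,0,1,0,0,0],[0,0,1,0,0,0],[0,0,1,0,0,0]]'
python3 -m handwheel '[[0,0,1,0,0,0],[0,0,1,0,0,0],[0,0,0.4,0,0,0],[0,0,0,0,0,0]]'
python3 -m handwheel '[[0,0,0,0,0,0],[0,0,0,0,0,0],[0,0,0,0,0,0],[0,0,0,0,0,0],[0,0,0,0,0,0],[0,0,0,0,0,0],[0,0,0,0,0,0],[0,0,0,0,0,0]]' 0.5 20
```

```text
clock: 5.08
position: [0.5107, 0.2935, 0.0659]
ee_rot: [-0.01, -3.141, -0.001]
force: [-0.6, -0.3, -0.8]
width: 1.003
gripper_force: 0.0
clock: 5.42
position: [0.5098, 0.2923, 0.017]
ee_rot: [-0.011, -3.138, 0.002]
force: [-1.2, -0.4, -0.2]
width: 0.999
gripper_force: 0.0
clock: 6.08
position: [0.5121, 0.2921, 0.0194]
ee_rot: [0.014, 3.141, 0.001]
force: [-1.1, -0.5, 6.3]
width: 0.649
gripper_force: 20.0
```

```bash
python3 -m handwheel '[[0,0,-0.5,0,0,0],[0,0,-1,0,0,0],[0,0,-1,0,0,0],[0,0,-1,0,0,0],[0,0,-1,0,0,0],[0,0,-1,0,0,0],[-0.4,-1,0,0,0,0],[-0.4,-1,0,0,0,0]]'
python3 -m handwheel '[[-0.4,-1,0,0,0,0],[-0.4,-1,0,0,0,0],[-0.4,-1,0,0,0,0],[-0.4,-1,0,0,0,0],[-0.4,-1,0,0,0,0],[-0.4,-1,0,0,0,0],[-0.4,-1,0,0,0,0],[-0.4,-0.9,0,0,0,0]]'
python3 -m handwheel '[[-0.3,-0.9,0,0,0,0],[0,0,0,0,0,0],[0,0,0,0,0,0]]'
python3 -c "
from h import *
rel([.598,.0766,.0785])"
```

```text
clock: 6.75
position: [0.5275, 0.253, 0.1306]
ee_rot: [0.009, 3.14, 0.003]
force: [-0.6, -0.6, -3.0]
width: 0.651
gripper_force: 20.0
clock: 7.42
position: [0.5899, 0.0914, 0.129]
ee_rot: [-0.015, -3.141, 0.001]
force: [-0.6, 0.1, -2.9]
width: 0.655
gripper_force: 20.0
clock: 7.67
position: [0.5958, 0.0734, 0.1289]
ee_rot: [-0.018, -3.141, 0.001]
force: [0.6, 0.4, -2.9]
width: 0.646
gripper_force: 20.0
t 7.67 pos [0.5958 0.0734 0.1289] j7 1.41 F [ 0.6  0.4 -2.9] w 0.646 gf 20.0
axes x [-1.     0.011  0.   ] y [ 0.011  1.    -0.001] z [-0.    -0.001 -1.   ]
rows [-0.11  0.16  2.52]
```

```bash
python3 -m handwheel '[[-0.1,0.16,1,0,0,0],[0,0,0.8,0,0,0],[0,0,0.3,0,0,0],[0,0,0.2,0,0,0],[0,0,0.15,0,0,0],[0,0,0,0,0,0],[0,0,0,0,0,0]]'
python3 -m handwheel '[[0,0,0,0,0,0],[0,0,0,0,0,0],[0,0,0,0,0,0],[0,0,0,0,0,0]]' 1
python3 -c "
from h import *
rel([.598,.0766,.0785])"
```

```text
clock: 8.25
position: [0.5983, 0.0785, 0.0804]
ee_rot: [0.013, 3.141, 0.0]
force: [0.3, -0.4, -3.0]
width: 0.648
gripper_force: 20.0
clock: 8.58
position: [0.5983, 0.0783, 0.0802]
ee_rot: [0.014, 3.141, 0.0]
force: [0.5, -0.2, 0.7]
width: 0.885
gripper_force: 0.0
t 8.58 pos [0.5983 0.0783 0.0802] j7 1.42 F [ 0.5 -0.2  0.7] w 0.885 gf 0.0
axes x [-1.     0.009 -0.001] y [0.009 1.    0.   ] z [ 0.001  0.    -1.   ]
rows [ 0.01 -0.08  0.08]
```

Jar2 is released at ring A. I back up and go to jar3, re-measuring it on the way.

```bash
python3 -m handwheel '[[0,0,-0.5,0,0,0],[0,0,-1,0,0,0],[0,0,-1,0,0,0],[0,0,-1,0,0,0],[0,0,-1,0,0,0],[0.4,0.9,-1,0,0,0],[0.9,1,0,0,0,0],[0.9,1,0,0,0,0]]' 1
python3 -m handwheel '[[0.9,1,0,0,0,0],[0.9,1,0,0,0,0],[0.9,1,0,0,0,0],[0.9,1,0,0,0,0],[0.9,1,0,0,0,0],[0.9,1,0,0,0,0],[0.9,1,0,0,0,0],[0.9,1,0,0,0,0]]'
python3 - <<'E'
from h import *
cam('top');cam('side')
b=blob('side','white',(151,173)); print(b and (b[:2],atz('side',b[0],.047)))
a=blob('top','blue',proj('top',(.598,.077,.116)),14); print(a and (a[:2],atz('top',a[0],.116)))
rel([.407,.319,.018])
E
```

```text
clock: 9.25
position: [0.5553, 0.137, 0.1921]
ee_rot: [0.016, 3.138, 0.002]
force: [-0.7, 1.0, -1.0]
width: 1.002
gripper_force: 0.0
clock: 9.92
position: [0.411, 0.2987, 0.1907]
ee_rot: [0.014, 3.141, 0.001]
force: [0.3, 0.3, -0.7]
width: 0.998
gripper_force: 0.0
((array([151.60119048, 172.69642857]), np.int32(168)), array([0.40817831, 0.32498916, 0.047     ]))
((array([210.78880407, 190.39440204]), np.int32(393)), array([0.59910349, 0.07700522, 0.116     ]))
t 10.02 pos [0.4086 0.3018 0.1907] j7 0.84 F [-0.5  0.2  0.4] w 1.0 gf 0.0
axes x [-1.     0.002  0.001] y [0.002 1.    0.002] z [-0.001  0.002 -1.   ]
rows [0.08 0.84 8.63]
```

```bash
python3 -m handwheel '[[0.08,0.84,0.6,0,0,0],[0,0,1,0,0,0],[0,0,1,0,0,0],[0,0,1,0,0,0],[0,0,1,0,0,0],[0,0,1,0,0,0],[0,0,1,0,0,0],[0,0,1,0,0,0]]'
python3 -m handwheel '[[0,0,0.8,0,0,0],[0,0,0.2,0,0,0],[0,0,0,0,0,0],[0,0,0,0,0,0]]'
python3 -m handwheel '[[0,0,0,0,0,0],[0,0,0,0,0,0],[0,0,0,0,0,0],[0,0,0,0,0,0],[0,0,0,0,0,0],[0,0,0,0,0,0],[0,0,0,0,0,0],[0,0,0,0,0,0]]' 0.5 20
```

```text
clock: 10.68
position: [0.4113, 0.3143, 0.0375]
ee_rot: [0.015, 3.14, 0.001]
force: [0.2, -0.2, 0.4]
width: 1.001
gripper_force: 0.0
clock: 11.02
position: [0.411, 0.3147, 0.0185]
ee_rot: [0.014, 3.141, 0.0]
force: [0.1, 0.1, -0.4]
width: 1.001
gripper_force: 0.0
clock: 11.68
position: [0.4108, 0.3155, 0.0182]
ee_rot: [0.013, 3.141, 0.002]
force: [-0.1, 2.4, 6.4]
width: 0.65
gripper_force: 20.0
```

```bash
python3 -m handwheel '[[0,0,-0.5,0,0,0],[0,0,-1,0,0,0],[0,0,-1,0,0,0],[0,0,-1,0,0,0],[0,0,-1,0,0,0],[0,0,-1,0,0,0],[-0.4,-1,0,0,0,0],[-0.4,-1,0,0,0,0]]'
python3 -m handwheel '[[-0.4,-1,0,0,0,0],[-0.4,-1,0,0,0,0],[-0.4,-1,0,0,0,0],[-0.4,-1,0,0,0,0],[-0.4,-1,0,0,0,0],[-0.4,-1,0,0,0,0],[-0.4,-1,0,0,0,0],[-0.4,-1,0,0,0,0]]'
python3 -m handwheel '[[-0.4,-1,0,0,0,0],[-0.2,-1,0,0,0,0],[0,-0.2,0,0,0,0],[0,0,0,0,0,0],[0,0,0,0,0,0]]'
python3 -c "
from h import *
rel([.5020,.0703,.079])"
```

```text
clock: 12.35
position: [0.426, 0.2752, 0.1293]
ee_rot: [0.009, 3.14, 0.002]
force: [0.5, -0.7, -1.3]
width: 0.649
gripper_force: 20.0
clock: 13.02
position: [0.4881, 0.1124, 0.1279]
ee_rot: [-0.014, -3.14, 0.001]
force: [-0.0, -0.5, -1.6]
width: 0.649
gripper_force: 20.0
clock: 13.43
position: [0.4997, 0.0701, 0.1278]
ee_rot: [-0.014, -3.141, -0.0]
force: [-0.1, 0.4, -2.3]
width: 0.649
gripper_force: 20.0
t 13.43 pos [0.4997 0.0701 0.1278] j7 1.36 F [-0.1  0.4 -2.3] w 0.649 gf 20.0
axes x [-1.     0.009  0.001] y [0.009 1.    0.   ] z [-0.001  0.    -1.   ]
rows [-0.12  0.01  2.44]
```

```bash
python3 -m handwheel '[[-0.1,0,1,0,0,0],[0,0,0.8,0,0,0],[0,0,0.3,0,0,0],[0,0,0.2,0,0,0],[0,0,0.1,0,0,0],[0,0,0,0,0,0],[0,0,0,0,0,0]]'
python3 -m handwheel '[[0,0,0,0,0,0],[0,0,0,0,0,0],[0,0,0,0,0,0],[0,0,0,0,0,0]]' 1
python3 -m handwheel '[[0,0,-0.5,0,0,0],[0,0,-1,0,0,0],[0,0,-1,0,0,0],[0,0,-1,0,0,0],[0,0,-1,0,0,0],[0.5,-1,-1,0,0,0],[1,-1,-1,0,0,0],[1,-1,0,0,0,0]]' 1
python3 -m handwheel '[[1,-1,0,0,0,0],[1,-1,0,0,0,0],[1,-1,0,0,0,0],[1,-1,0,0,0,0],[1,-1,0,0,0,0],[0,-1,0,0,0,0],[0,-1,0,0,0,0],[0,-1,0,0,0,0]]' 1
python3 - <<'E'
from h import *
import h
cam('top');cam('side')
for k,g in (('blue',(.599,.077,.116)),('white',(.499,.070,.116))):
  for n in('top','side'):
    a=blob(n,k,proj(n,g),14); print(k,n,a and (a[:2],atz(n,a[0],.116 if n=='top' else .107)))
rel([.5,-.14,.2])
cv2.imwrite('pics/a2.png',np.hstack([h._c['top']['image'][:,:350,::-1],h._c['side']['image'][:,:350,::-1]]))
E
```

```text
clock: 14.02
position: [0.5026, 0.0702, 0.0803]
ee_rot: [0.013, 3.141, 0.0]
force: [0.3, -0.2, -2.9]
width: 0.652
gripper_force: 20.0
clock: 14.35
position: [0.5026, 0.0699, 0.0801]
ee_rot: [0.014, 3.141, 0.0]
force: [0.0, 0.8, -0.2]
width: 0.891
gripper_force: 0.0
clock: 15.02
position: [0.4534, 0.0099, 0.2138]
ee_rot: [0.013, 3.135, 0.002]
force: [0.4, -0.0, 0.5]
width: 1.0
gripper_force: 0.0
clock: 15.68
position: [0.35, -0.1498, 0.2107]
ee_rot: [0.014, 3.14, 0.0]
force: [1.0, 0.3, 0.1]
width: 1.003
gripper_force: 0.0
blue top ((array([210.77864583, 190.4296875 ]), np.int32(384)), array([0.59901369, 0.07703103, 0.116     ]))
blue side ((array([238.68484848, 171.61212121]), np.int32(165)), array([0.59846594, 0.07862533, 0.107     ]))
white top ((array([213.25147348, 230.28094303]), np.int32(509)), array([0.49859206, 0.0709521 , 0.116     ]))
white side ((array([212.41090147, 181.90356394]), np.int32(477)), array([0.5034095 , 0.08391779, 0.107     ]))
t 15.78 pos [ 0.3502 -0.1514  0.2107] j7 1.85 F [-0.1 -0.4  0.4] w 1.001 gf 0.0
axes x [-1.     0.013 -0.002] y [ 0.013  1.    -0.001] z [ 0.002 -0.001 -1.   ]
rows [-7.48  0.67  0.54]
```

View pics/a2.png

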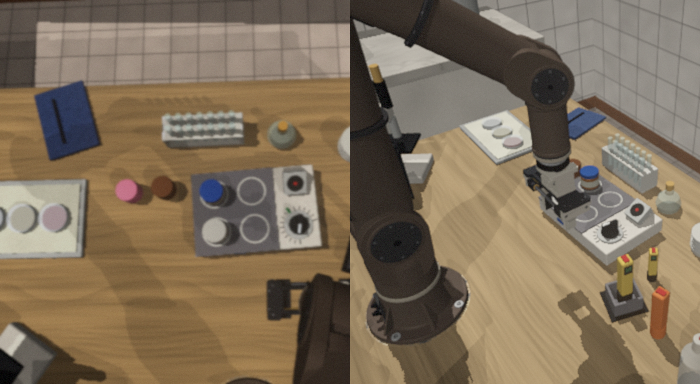

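Top view: the blue jar (211,191) and white jar (214,230) sit in their rings. Only pink and brown remain on the bench. Now I measure the knob.

```bash
python3 - <<'E'
from h import *
import h
cam('top');cam('side')
hp=np.array([.5523,.0236])-.055*np.array([-.0654,.9979])
for n,(p) in (('top',(299.2,226.2)),): print('place',atz(n,p,.093))
img=h._c['top']['image'].astype(int)
w=img.min(2)[222:236,292:307]; ys,xs=np.nonzero(w>120); 
# pointer pixels: bright, near knob centre
m=np.zeros(img.shape[:2],np.uint8); cv2.circle(m,(299,227),9,1,-1); pm=(img.min(2)>110)&(m>0)
y,x=np.nonzero(pm); print('pointer',len(x)); pts=np.c_[x,y].astype(np.float32); print(cv2.fitLine(pts,cv2.DIST_L2,0,.01,.01).ravel(), y.min(),y.max())
for P in((x[y==y.min()].mean(),y.min()),(x[y==y.max()].mean(),y.max())): print(atz('top',P,.1))
m=np.zeros(img.shape[:2],np.uint8); cv2.circle(m,(299,225),16,1,-1); d=(img.max(2)<70)&(m>0); k,l,st,ce=cv2.connectedComponentsWithStats((d|pm).astype(np.uint8)); i=1+np.argmax(st[1:,4]); print('dark',ce[i],st[i],atz('top',ce[i],.08))
g=blob('top','green',(288,209),9); print('green',g[:2],atz('top',g[0],.056))
a=[px(x['point']) for x in place_of('knob_grip','top')][0];b=[px(x['point']) for x in place_of('knob_grip','side')][0]; print('tri grip',tri(a,b))
# sample overlay
cr=cv2.resize(h._c['top']['image'][195:255,265:330,::-1],None,fx=8,fy=8,interpolation=cv2.INTER_CUBIC)
def dot(P,c): 
    p=proj('top',P); cv2.circle(cr,(int((p[0]-265+.5)*8),int((p[1]-195+.5)*8)),3,c,-1)
for t in np.linspace(0,2*np.pi,24): dot((.5132+.046*np.cos(t),-.1443+.046*np.sin(t),.056),(255,0,255)); dot((.5132+.026*np.cos(t),-.1443+.026*np.sin(t),.064),(0,255,255))
dot((.5132,-.1443,.1),(0,0,255))
cv2.imwrite('pics/knob.png',cr)
E
```

```text
place [ 0.50575782 -0.14390731  0.093     ]
pointer 44
[ 1.9603229e-01 -9.8059744e-01  2.9834091e+02  2.3065909e+02] 224 236
[ 0.5107192  -0.14424041  0.1       ]
[ 0.4808342  -0.14176371  0.1       ]
dark [298.59328358 224.4141791 ] [290 215  19  22 268] [ 0.51133894 -0.14374136  0.08      ]
green (array([288.  , 209.75]), np.int32(4)) [ 0.55257384 -0.11959321  0.056     ]
tri grip (array([ 0.53378147, -0.04850739,  0.00212694]), np.float64(0.06672773018491764))
```

View pics/knob.png

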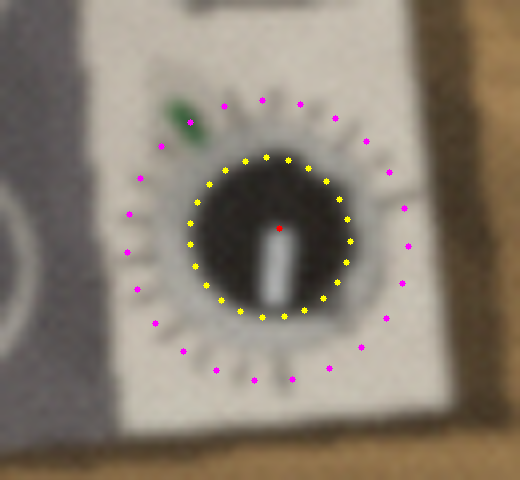

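The overlay fits: knob axis at (0.513,-0.144), pointer at about 174°, marker at about 33°. That needs a clockwise turn of about 141°.

```bash
python3 -m handwheel '[[-1,0.06,0,0,0,0],[-1,0.06,0,0,0,0],[-1,0.06,0,0,0,0],[-1,0.06,0,0,0,0],[-1,0.06,0,0,0,0],[-1,0.06,0,0,0,0],[-1,0.06,0,0,0,0],[-1,0.06,0,0,0,0]]' 0.6 25
python3 -m handwheel '[[-0.1,0,0,0,0,0.65],[0,0,0,0,0,0.65],[0,0,1,0,0,0],[0,0,1,0,0,0],[0,0,1,0,0,0],[0,0,0.5,0,0,0],[0,0,0,0,0,0],[0,0,0,0,0,0]]'
python3 -c "
from h import *
rel([.513,-.144,.077])"
```

```text
clock: 16.65
position: [0.5114, -0.1391, 0.2096]
ee_rot: [-0.011, -3.141, -0.001]
force: [0.3, -0.2, 0.6]
width: 0.602
gripper_force: 0.0
clock: 17.32
position: [0.5124, -0.14, 0.1398]
ee_rot: [-0.155, -3.137, -0.0]
force: [0.1, -0.3, 0.7]
width: 0.604
gripper_force: 0.0
t 17.32 pos [ 0.5124 -0.14    0.1398] j7 1.78 F [ 0.1 -0.3  0.7] w 0.604 gf 0.0
axes x [-0.995  0.098  0.001] y [0.098 0.995 0.   ] z [-0.001  0.    -1.   ]
rows [-0.05 -0.2   3.14]
```

```bash
python3 -m handwheel '[[-0.05,-0.2,1,0,0,0],[0,0,1,0,0,0],[0,0,0.7,0,0,0],[0,0,0.44,0,0,0],[0,0,0,0,0,0],[0,0,0,0,0,0]]'
python3 -m handwheel '[[0,0,0,0,0,0],[0,0,0,0,0,0],[0,0,0,0,0,0],[0,0,0,0,0,0],[0,0,0,0,0,0],[0,0,0,0,0,0],[0,0,0,0,0,0],[0,0,0,0,0,0]]' 0 25
python3 -c "
from h import *
rel([.513,-.144,.077])"
```

```text
clock: 17.82
position: [0.5136, -0.1447, 0.0777]
ee_rot: [0.156, 3.137, 0.0]
force: [-0.1, 0.1, -0.5]
width: 0.602
gripper_force: 0.0
clock: 18.48
position: [0.5132, -0.1438, 0.077]
ee_rot: [-0.155, -3.138, -0.002]
force: [-0.6, 2.9, 3.5]
width: 0.147
gripper_force: 25.0
t 18.48 pos [ 0.5132 -0.1438  0.077 ] j7 1.82 F [-0.6  2.9  3.5] w 0.147 gf 25.0
axes x [-0.995  0.099  0.   ] y [0.099 0.995 0.001] z [ 0.     0.001 -1.   ]
rows [ 0.01 -0.01  0.  ]
```

```bash
R8='x'; python3 -m handwheel '[[0,0,0,0,0,1],[0,0,0,0,0,1],[0,0,0,0,0,1],[0,0,0,0,0,1],[0,0,0,0,0,1],[0,0,0,0,0,1],[0,0,0,0,0,1],[0,0,0,0,0,1]]'
python3 -m handwheel '[[0,0,0,0,0,1],[0,0,0,0,0,1],[0,0,0,0,0,1],[0,0,0,0,0,1],[0,0,0,0,0,1],[0,0,0,0,0,1],[0,0,0,0,0,1],[0,0,0,0,0,1]]'
python3 -m handwheel '[[0,0,0,0,0,1],[0,0,0,0,0,1],[0,0,0,0,0,1],[0,0,0,0,0,1],[0,0,0,0,0,1],[0,0,0,0,0,1],[0,0,0,0,0,1],[0,0,0,0,0,1]]'
python3 -m handwheel '[[0,0,0,0,0,1],[0,0,0,0,0,1],[0,0,0,0,0,1],[0,0,0,0,0,1],[0,0,0,0,0,1],[0,0,0,0,0,1],[0,0,0,0,0,1],[0,0,0,0,0,1]]'
python3 -c "
from h import *
rel([.513,-.144,.077]); M=R.from_rotvec(observe()['ee_rot']).as_matrix(); print(np.degrees(np.arctan2(M[1,0],M[0,0])))"
```

```text
clock: 19.15
position: [0.513, -0.1442, 0.077]
ee_rot: [-1.019, -2.971, -0.001]
force: [-0.4, 2.3, 3.9]
width: 0.15
gripper_force: 25.0
clock: 19.82
position: [0.5127, -0.1444, 0.077]
ee_rot: [-1.799, -2.575, -0.0]
force: [-2.3, 2.0, 3.9]
width: 0.155
gripper_force: 25.0
clock: 20.48
position: [0.5123, -0.1444, 0.077]
ee_rot: [-2.438, -1.979, 0.001]
force: [-2.9, 2.3, 5.7]
width: 0.155
gripper_force: 25.0
clock: 21.15
position: [0.5119, -0.1443, 0.077]
ee_rot: [-2.889, -1.23, 0.002]
force: [-4.7, 2.4, 8.9]
width: 0.147
gripper_force: 25.0
t 21.15 pos [ 0.5119 -0.1443  0.077 ] j7 0.06 F [-4.7  2.4  8.9] w 0.147 gf 25.0
axes x [ 0.693  0.721 -0.   ] y [ 0.721 -0.693 -0.002] z [-0.002  0.001 -1.   ]
rows [0.05 0.03 0.  ]
46.11405436313465
```

```bash
python3 -m handwheel '[[0,0,0,0,0,1],[0,0,0,0,0,1],[0,0,0,0,0,1],[0,0,0,0,0,0.28],[0,0,0,0,0,0],[0,0,0,0,0,0]]'
python3 -m handwheel '[[0,0,0,0,0,0],[0,0,0,0,0,0],[0,0,0,0,0,0],[0,0,0,0,0,0],[0,0,-0.5,0,0,0],[0,0,-1,0,0,0],[0,0,-1,0,0,0],[0,0,-1,0,0,0]]' 0.5
python3 -m handwheel '[[0,0,-1,0,0,-1],[-1,0,-1,0,0,-1],[-1,-0.6,-1,0,0,-1],[-1,-0.6,0,0,0,-1],[-1,-0.6,0,0,0,-1],[-1,-0.6,0,0,0,-1],[-1,-0.6,0,0,0,-1],[-1,-0.6,0,0,0,-1]]'
python3 - <<'E'
from h import *
import h
cam('top');cam('side')
rel([.425,-.32,.2])
print(proj('top',observe()['position']))
cr=cv2.resize(h._c['top']['image'][165:255,265:400,::-1],None,fx=5.9,fy=5.9,interpolation=cv2.INTER_CUBIC)
def dot(P,c): 
    p=proj('top',P); cv2.circle(cr,(int((p[0]-265+.5)*5.9),int((p[1]-165+.5)*5.9)),2,c,-1)
for r in(.046,.05,.055): a=np.radians(33); dot((.5132+r*np.cos(a),-.1443+r*np.sin(a),.056),(255,0,255))
for r in(0,.024): dot((.5132+r*np.cos(a),-.1443+r*np.sin(a),.1),(0,0,255))
cv2.imwrite('pics/knob2.png',cr)
E
```

```text
clock: 21.65
position: [0.5119, -0.1442, 0.077]
ee_rot: [-3.009, -0.896, 0.002]
force: [-5.4, 3.3, 9.7]
width: 0.153
gripper_force: 25.0
clock: 22.32
position: [0.5128, -0.1451, 0.1483]
ee_rot: [3.011, 0.896, -0.001]
force: [-0.4, -0.4, 0.5]
width: 0.502
gripper_force: 0.0
clock: 22.98
position: [0.3655, -0.2053, 0.2073]
ee_rot: [-2.644, -1.697, -0.001]
force: [-0.6, -0.9, 0.6]
width: 0.493
gripper_force: 0.0
t 23.08 pos [ 0.3636 -0.2065  0.2073] j7 0.22 F [ 0.6 -0.6  0.5] w 0.501 gf 0.0
axes x [0.422 0.907 0.002] y [ 0.907 -0.422 -0.001] z [ 0.     0.002 -1.   ]
rows [-3.85  5.18  0.36]
[335.59629876 287.21607321]
```

View pics/knob2.png

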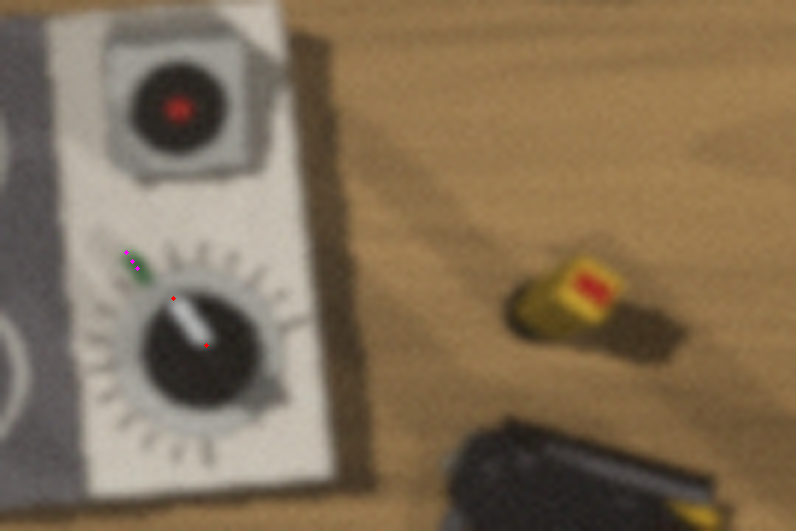

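The pointer lies along the predicted line (207,342)→(175,298) towards the green mark centre (138,267), so the knob is set. Next is the thermometer's pose, from the first pictures.

```bash
python3 - <<'E'
from h import *
import h
cam('top');cam('side')
t=cv2.imread('pics/top0.png'); s=cv2.imread('pics/side0.png'); k=1.5625
def crop(im,c,n,w=40,f=7):
    x,y=int(c[0]*k)-w,int(c[1]*k)-w; cr=cv2.resize(im[y:y+2*w,x:x+2*w],None,fx=4.9,fy=4.9,interpolation=cv2.INTER_CUBIC)
    def dot(P,col):
        p=proj(n,P); cv2.circle(cr,(int(((p[0]+.5)*k-.5-x)*4.9),int(((p[1]+.5)*k-.5-y)*4.9)),2,col,-1)
    return cr,dot
A,da=crop(t,(368,257),'top'); B,db=crop(s,(275,285),'side',50)
C=np.array([.4263,-.3214])
for d in(da,db):
    for i in range(4):
        for j in(-1,1):
            pass
    for yaw,col in((0,(255,0,255)),):
        for q in((-1,-1),(1,-1),(1,1),(-1,1)): d((C[0]+.016*q[0],C[1]+.016*q[1],.156),col)
    d((*C,.156),(255,255,255)); d((*C,.006),(255,255,255)); d((*C,.04),(255,255,0))
cv2.imwrite('pics/th.png',np.hstack([A,cv2.resize(B,(392,392))]))
for n,p in(('top',(364.1,258.4)),('side',(271.9,300.8))): print(n,atz(n,p,0))
E
```

```text
top [ 0.42187505 -0.32421331  0.        ]
side [ 0.41920157 -0.31939119  0.        ]
```

View pics/th.png

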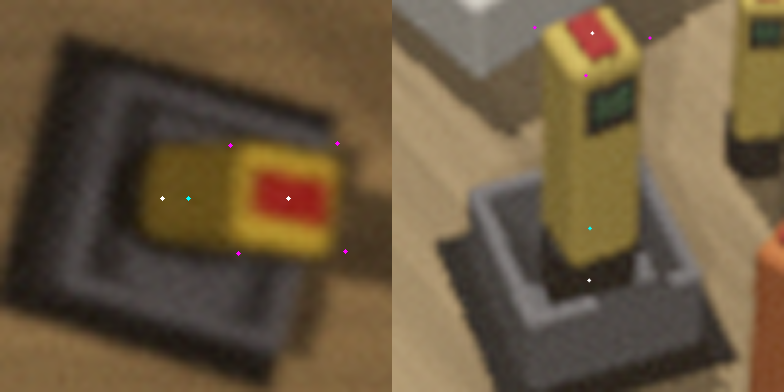

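Cradle view: the handle's top centre is at about (284,200) in the crop, yawed roughly −6.5°. The thermometer stands upright at about (0.4255,−0.320).

```bash
python3 -m handwheel '[[-0.77,1,0,0,0,0],[-0.77,1,0,0,0,0],[-0.77,1,0,0,0,0],[-0.77,1,0,0,0,0],[-0.77,1,0,0,0,0],[0,0.18,0,0,0,-1],[0,0,0,0,0,-1],[0,0,0,0,0,-1]]' 0.65 30
python3 -m handwheel '[[0,0,0,0,0,-1],[0,0,0,0,0,-0.6],[0,0,0,0,0,0],[0,0,0,0,0,0]]'
python3 -c "
from h import *
rel([.4255,-.320,.100])"
```

```text
clock: 23.85
position: [0.4294, -0.3186, 0.2064]
ee_rot: [-2.453, -1.963, 0.003]
force: [-0.3, -0.3, 0.3]
width: 0.656
gripper_force: 0.0
clock: 24.18
position: [0.4292, -0.3179, 0.2068]
ee_rot: [-2.343, -2.092, 0.0]
force: [0.4, 0.7, -0.3]
width: 0.65
gripper_force: 0.0
t 24.18 pos [ 0.4292 -0.3179  0.2068] j7 0.82 F [ 0.4  0.7 -0.3] w 0.65 gf 0.0
axes x [ 0.113  0.994 -0.   ] y [ 0.994 -0.113 -0.   ] z [-0. -0. -1.]
rows [-0.12 -0.17  5.34]
```

```bash
python3 -m handwheel '[[-0.12,-0.17,0.6,0,0,0],[0,0,1,0,0,0],[0,0,1,0,0,0],[0,0,1,0,0,0],[0,0,1,0,0,0],[0,0,0.7,0,0,0],[0,0,0,0,0,0],[0,0,0,0,0,0]]'
python3 -m handwheel '[[0,0,0,0,0,0],[0,0,0,0,0,0],[0,0,0,0,0,0],[0,0,0,0,0,0],[0,0,0,0,0,0],[0,0,0,0,0,0],[0,0,0,0,0,0],[0,0,0,0,0,0]]' 0 30
python3 - <<'E'
from h import *
import h
rel([.4255,-.320,.100]); cam('side')
a=h._c['side']['image'][170:320,190:340,::-1]; cv2.imwrite('pics/g.png',cv2.resize(a,None,fx=4,fy=4,interpolation=cv2.INTER_CUBIC))
E
```

```text
clock: 24.85
position: [0.4247, -0.32, 0.1006]
ee_rot: [-2.343, -2.091, 0.002]
force: [0.8, 0.2, -0.3]
width: 0.649
gripper_force: 0.0
clock: 25.52
position: [0.4252, -0.3204, 0.1014]
ee_rot: [2.342, 2.093, 0.001]
force: [-0.9, 0.9, 6.2]
width: 0.356
gripper_force: 28.8
t 25.52 pos [ 0.4252 -0.3204  0.1014] j7 0.95 F [-0.9  0.9  6.2] w 0.356 gf 28.8
axes x [ 0.112  0.994 -0.   ] y [ 0.994 -0.112  0.001] z [ 0.001 -0.    -1.   ]
rows [0.02 0.01 0.07]
```

View pics/g.png

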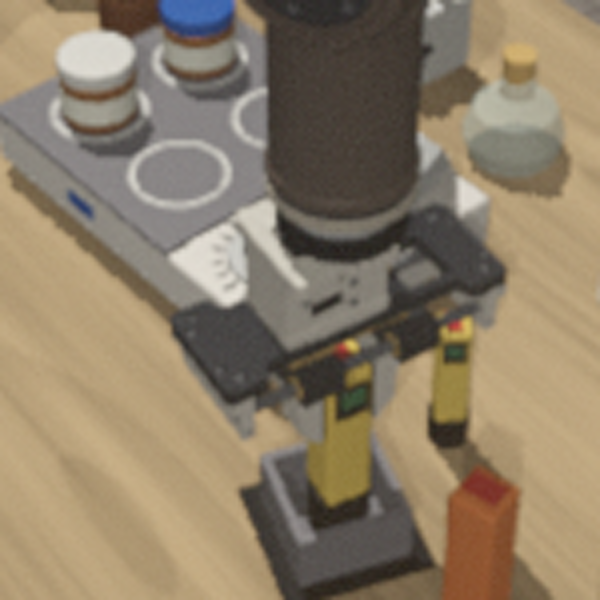

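The grip is good: the handle is held squarely and the nose is in the cradle. I lift, carry it over and tilt it.

```bash
python3 -m handwheel '[[0,0,-0.5,0,0,0],[0,0,-1,0,0,0],[0,0,-1,0,0,0],[0,0,-1,0,0,0],[0,0,-1,0,0,0],[0,0,-1,0,0,0],[0,0,-1,0,0,0],[0,0,-0.5,0,0,0]]'
python3 -m handwheel '[[1,0.5,0,0,0,0],[1,0.5,0,0,0,0],[1,0.5,0,0,0,0],[1,0.5,0,0,0,0],[1,0.5,0,0,0,0],[1,0.5,0,0,0,0],[1,0.5,0,0,0,0],[1,0.5,0,0,0,0]]'
python3 -m handwheel '[[1,0.5,0,0,0,0],[0.5,0.3,0,0,0,0],[0,0,0,-0.88,0.16,0],[0,0,0,-0.88,0.16,0],[0,0,0,-0.88,0.16,0],[0,0,0,-0.88,0.16,0],[0,0,0,-0.88,0.16,0],[0,0,0,-0.88,0.16,0]]'
python3 -m handwheel '[[0,0,0,-0.88,0.16,0],[0,0,0,-0.88,0.16,0],[0,0,0,0,0,0],[0,0,0,0,0,0]]'
python3 - <<'E'
from h import *
import h
cam('top');cam('side')
s=blob('side','red',(286,209),8); print('red side',s and s[:2])
P=np.array([.617,-.138,.0864]); n=np.array([-.4785,-.0313,.8776])
rel(P+.1554*n)
a=h._c['side']['image'][120:280,190:350,::-1]; b=h._c['top']['image'][120:280,230:390,::-1]; cv2.imwrite('pics/aim.png',cv2.resize(np.hstack([a,b]),(800,400),interpolation=cv2.INTER_CUBIC))
E
```

```text
clock: 26.23
position: [0.4249, -0.3209, 0.2433]
ee_rot: [2.341, 2.092, 0.001]
force: [0.7, -0.8, -1.8]
width: 0.358
gripper_force: 28.8
clock: 26.9
position: [0.5222, -0.169, 0.2407]
ee_rot: [-2.342, -2.093, 0.001]
force: [0.5, -0.7, -1.9]
width: 0.359
gripper_force: 28.8
clock: 27.57
position: [0.5407, -0.1428, 0.2409]
ee_rot: [2.147, 1.917, 0.433]
force: [1.3, -0.0, -0.4]
width: 0.362
gripper_force: 28.8
clock: 27.9
position: [0.5402, -0.1424, 0.2406]
ee_rot: [2.077, 1.853, 0.559]
force: [0.2, -0.3, -1.3]
width: 0.362
gripper_force: 28.8
red side (array([286.5, 209.2]), np.int32(10))
t 28.0 pos [ 0.5419 -0.1423  0.2413] j7 0.64 F [ 1.3  0.1 -1.4] w 0.36 gf 28.8
axes x [0.09  0.992 0.085] y [ 0.874 -0.12   0.47 ] z [ 0.477  0.032 -0.878]
rows [-0.1  -0.4   0.83]
```

View pics/aim.png

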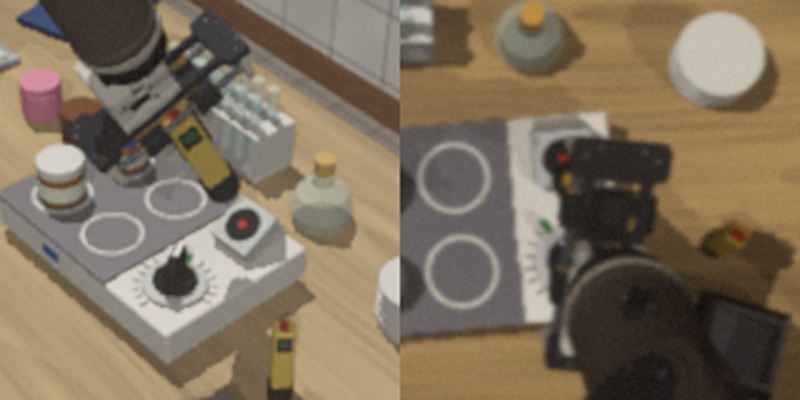

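The side view shows the nose above the block, tilted along its normal, with the red dot at (242,225). I correct the offset and hold.

```bash
python3 -m handwheel '[[-0.05,-0.2,0.4,0,0,0],[-0.05,-0.2,0.43,0,0,0],[0,0,0,0,0,0],[0,0,0,0,0,0],[0,0,0,0,0,0],[0,0,0,0,0,0],[0,0,0,0,0,0],[0,0,0,0,0,0]]'
python3 -m handwheel '[[0,0,0,0,0,0],[0,0,0,0,0,0],[0,0,0,0,0,0],[0,0,0,0,0,0],[0,0,0,0,0,0],[0,0,0,0,0,0],[0,0,0,0,0,0],[0,0,0,0,0,0]]'
python3 -m handwheel '[[0,0,0,0,0,0],[0,0,0,0,0,0],[0,0,0,0,0,0],[0,0,0,0,0,0],[0,0,0,0,0,0],[0,0,0,0,0,0],[0,0,0,0,0,0],[0,0,0,0,0,0]]'
python3 - <<'E'
from h import *
import h
cam('side')
P=np.array([.617,-.138,.0864]); n=np.array([-.4785,-.0313,.8776]); rel(P+.1554*n)
a=cv2.resize(h._c['side']['image'][130:230,240:340,::-1],None,fx=6,fy=6,interpolation=cv2.INTER_CUBIC)
s=observe();z=R.from_rotvec(s['ee_rot']).as_matrix()[:,2]
for k in(-.05,-.019,0,.0594,.0954,.125,.1554):
    p=proj('side',s['position']+z*k); cv2.circle(a,(int((p[0]-240+.5)*6),int((p[1]-130+.5)*6)),3,(255,0,255),-1)
cv2.imwrite('pics/aim2.png',a)
E
```

```text
clock: 28.67
position: [0.5424, -0.1425, 0.2228]
ee_rot: [2.073, 1.853, 0.56]
force: [0.8, 1.3, -1.3]
width: 0.358
gripper_force: 28.8
clock: 29.33
position: [0.5422, -0.1426, 0.2224]
ee_rot: [2.073, 1.853, 0.56]
force: [-0.3, -0.3, -2.0]
width: 0.36
gripper_force: 28.8
clock: 30.0
position: [0.5422, -0.1426, 0.2224]
ee_rot: [2.073, 1.853, 0.56]
force: [-0.6, 0.4, -1.2]
width: 0.359
gripper_force: 28.8
t 30.05 pos [ 0.5422 -0.1426  0.2224] j7 0.76 F [-1.   0.2 -0.6] w 0.358 gf 28.8
axes x [0.09  0.992 0.086] y [ 0.874 -0.12   0.471] z [ 0.478  0.033 -0.878]
rows [-0.01  0.03 -0.01]
```

View pics/aim2.png

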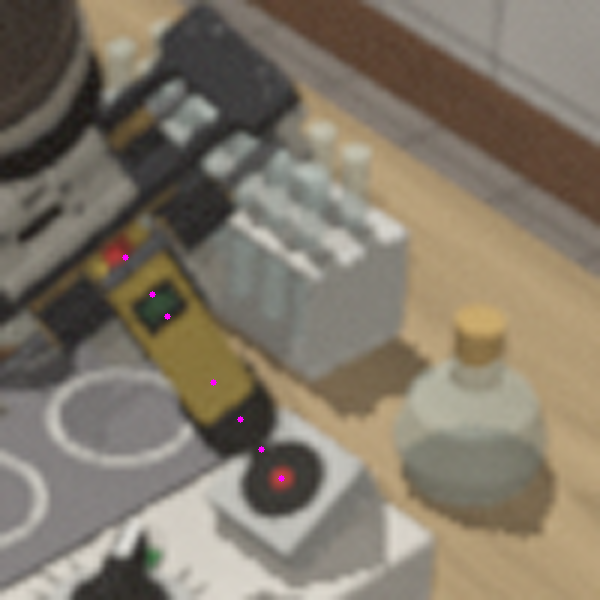

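The overlaid axis runs down the handle and ends on the red dot (281,478), and it was held for about 1.9 s. Now I take it back.

```bash
python3 -m handwheel '[[0.1,0.4,-0.83,0,0,0],[0,0,0,0.88,-0.16,0],[0,0,0,0.88,-0.16,0],[0,0,0,0.88,-0.16,0],[0,0,0,0.88,-0.16,0],[0,0,0,0.88,-0.16,0],[0,0,0,0.88,-0.16,0],[0,0,0,0.88,-0.16,0]]'
python3 -m handwheel '[[0,0,0,0.88,-0.16,0],[-1,-0.5,0,0,0,0],[-1,-0.5,0,0,0,0],[-1,-0.5,0,0,0,0],[-1,-0.5,0,0,0,0],[-1,-0.5,0,0,0,0],[-1,-0.5,0,0,0,0],[-1,-0.5,0,0,0,0]]'
python3 -m handwheel '[[-1,-0.5,0,0,0,0],[-1,-0.5,0,0,0,0],[-0.5,-0.3,0,0,0,0],[0,0,0,0,0,0],[0,0,0,0,0,0]]'
python3 -c "
from h import *
rel([.4252,-.3205,.1024])"
```

```text
clock: 30.72
position: [0.5417, -0.1419, 0.2411]
ee_rot: [2.314, 2.069, 0.073]
force: [-0.3, 0.2, -2.0]
width: 0.358
gripper_force: 28.8
clock: 31.38
position: [0.4558, -0.2742, 0.2409]
ee_rot: [2.342, 2.094, 0.0]
force: [-0.2, -0.2, -1.5]
width: 0.359
gripper_force: 28.8
clock: 31.8
position: [0.4249, -0.3202, 0.2409]
ee_rot: [-2.343, -2.092, -0.001]
force: [1.2, -0.5, -1.6]
width: 0.359
gripper_force: 28.8
t 31.8 pos [ 0.4249 -0.3202  0.2409] j7 0.79 F [ 1.2 -0.5 -1.6] w 0.359 gf 28.8
axes x [0.113 0.994 0.   ] y [ 0.994 -0.113  0.   ] z [ 0.  0. -1.]
rows [-0.02  0.02  6.92]
```

```bash
python3 -m handwheel '[[0,0,1,0,0,0],[0,0,1,0,0,0],[0,0,1,0,0,0],[0,0,1,0,0,0],[0,0,1,0,0,0],[0,0,0.8,0,0,0],[0,0,0.5,0,0,0],[0,0,0.3,0,0,0]]'
python3 -m handwheel '[[0,0,0.15,0,0,0],[0,0,0.1,0,0,0],[0,0,0.05,0,0,0],[0,0,0,0,0,0],[0,0,0,0,0,0]]'
python3 -m handwheel '[[0,0,0,0,0,0],[0,0,0,0,0,0],[0,0,0,0,0,0],[0,0,0,0,0,0],[0,0,0,0,0,0]]' 0.65
python3 -c "
from h import *
rel([.4252,-.3205,.1024])"
```

```text
clock: 32.47
position: [0.4254, -0.3187, 0.1076]
ee_rot: [-2.339, -2.095, 0.0]
force: [0.1, 0.4, -1.0]
width: 0.358
gripper_force: 28.8
clock: 32.88
position: [0.4252, -0.3204, 0.1035]
ee_rot: [2.342, 2.093, 0.001]
force: [0.3, -1.1, -1.5]
width: 0.359
gripper_force: 28.8
clock: 33.3
position: [0.4249, -0.3202, 0.103]
ee_rot: [2.342, 2.094, 0.0]
force: [0.5, 0.0, -0.1]
width: 0.641
gripper_force: 0.0
t 33.3 pos [ 0.4249 -0.3202  0.103 ] j7 0.95 F [ 0.5  0.  -0.1] w 0.641 gf 0.0
axes x [ 0.112  0.994 -0.   ] y [ 0.994 -0.112  0.   ] z [ 0. -0. -1.]
rows [-0.01  0.02  0.03]
```

Released about 1.5 mm above the floor. I raise straight up, back away towards the robot's near side, and check everything.

```bash
python3 -m handwheel '[[0,0,-0.5,0,0,0],[0,0,-1,0,0,0],[0,0,-1,0,0,0],[0,0,-1,0,0,0],[0,0,-1,0,0,0],[0,0,-1,0,0,0],[0,0,-1,0,0,0],[0,0,-0.5,0,0,0]]'
python3 -m handwheel '[[0.5,-0.8,0,0,0,0],[0.5,-0.8,0,0,0,0],[0.5,-0.8,0,0,0,0],[0.5,-0.8,0,0,0,0],[0.5,-0.8,0,0,0,0],[0.5,-0.8,0,0,0,0],[0,0,0,0,0,0],[0,0,0,0,0,0]]'
python3 - <<'E'
from h import *
import h
rel([.33,-.25,.24])
cam('top');cam('side')
for k,g in (('blue',(.599,.077,.116)),('white',(.499,.070,.116))):
    a=blob('top',k,proj('top',g),14); print(k,a and (a[:2],atz('top',a[0],.116)))
a=cv2.resize(h._c['top']['image'][120:300,110:420,::-1],(800,464),interpolation=cv2.INTER_CUBIC)
b=cv2.resize(h._c['side']['image'][140:320,200:320,::-1],(309,464),interpolation=cv2.INTER_CUBIC)
cv2.imwrite('pics/end.png',cv2.resize(np.hstack([a,b]),(800,335),interpolation=cv2.INTER_AREA))
E
```

```text
clock: 33.97
position: [0.4251, -0.3211, 0.2457]
ee_rot: [2.341, 2.091, 0.002]
force: [0.2, -0.1, -0.3]
width: 0.652
gripper_force: 0.0
clock: 34.63
position: [0.3359, -0.2491, 0.2431]
ee_rot: [-2.341, -2.095, -0.004]
force: [0.7, -0.9, 0.5]
width: 0.651
gripper_force: 0.0
t 34.63 pos [ 0.3359 -0.2491  0.2431] j7 0.52 F [ 0.7 -0.9  0.5] w 0.651 gf 0.0
axes x [0.111 0.994 0.002] y [ 0.994 -0.111  0.001] z [ 0.002  0.002 -1.   ]
rows [-0.08 -0.29  0.15]
blue ((array([210.83418367, 190.42346939]), np.int32(392)), array([0.59902612, 0.07689025, 0.116     ]))
white ((array([213.32688588, 230.26305609]), np.int32(517)), array([0.49863219, 0.07076442, 0.116     ]))
```

View pics/end.png

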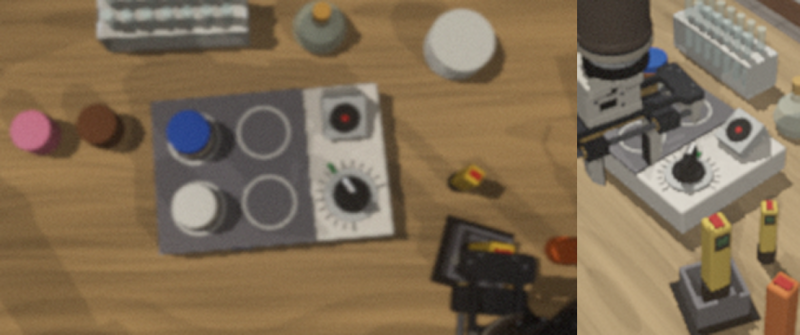

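The final view shows both jars in their rings, the pointer on the green marker, the thermometer upright in its cradle and the bystanders in place. I hand in.

```bash
python3 -c "
from cell import *
print(sign_off())"
```

```text
the job is handed in; nothing more can be done
None
```

The job is handed in, though the hand-in reported no verdict: both jars present (blue and white caps) stand on their own rings, the knob points at the green marker, the thermometer was held on the patch for about 1.9 s and is back in its cradle, and the last pictures show nothing else moved.

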